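Shut and latch the gate of a bench-top holding pen

TASK

The gate of the empty animal holding pen has been left ajar: shut and latch it. Lift the latch bar by its knob, swing the gate home with the bar held up over the front lip of the keeper, press it gently against the keeper's rubber buffer by feel, and let the bar down behind the lip until it is fully home, so that the gate stays shut when you let go. Do not knock or force the bar against the keeper (15 N at most), and leave the bowl, the bottle and the well plate alone.

Things in the scene. Friction and masses are not known exactly. Their poses are not given: they have to be found in the camera images.
- pen: Sizes in all these notes are in mm. Bench-top animal holding pen of stainless wire panels, open-topped, 465 wide, 300 deep, 200 high, fixed to the bench. Origin: at bench level in the middle of the gateway, on the line of the shut gate. x points straight into the pen, y left along the shut gate towards its hinge (hinge axis at x 0, y +130), z up. Only the knob and the keeper stand higher than 200.
- keeper_place (a point): Middle of the keeper's slot as drawn, at the height of the bar's centre line (185): in pen axes x -29, y -145. Axes as the pen's. The keeper is a 26 wide steel bracket, open at the top, on the front of the latch post: a 12 thick front lip (top at 193, inner face at x -32.5 as drawn) and a back plate (top at 235) faced with a rubber buffer. The bar must drop in between.
- latch_post (a point): Top of the latch post (25 square, 200 high, y -145 in the pen). The keeper is bolted to it through slotted holes and sits up to 12 farther in or out (along x) than drawn, not measured: feel for it. Its slot is 1.5 tighter than the bar: the bar goes down only while pressed into the buffer (gives 1 mm per 4 N at the bar; 6 N just clears the lip, 15 N is too much).
- gate (a joint): Gate angle, rad: 0 is square across the gateway; grows as the free edge swings out of the pen (to -x). Starts at 0.45 to 0.8. Steel tube frame with wire rods, 228 wide, top 197 above the bench, 0.8 kg, upright hinge on its left. It stays where it is left, but the buffer pushes it back out a few mm if not latched. Latched it reads between -0.045 and 0.06, depending on the keeper.
- latch_bar (a joint): Angle of the latch bar on the gate, rad: 0 is level, resting on its guide on the gate; grows as the free end is lifted; stop at 0.35. Nothing holds it up: let go, it drops back to 0. It must be lifted more than 0.11 to pass over the keeper's lip; up to 0.25 it still meets the buffer.
- bar: The latch bar: flat steel 8 thick (across the gate), 20 high, 205 long, 0.25 to 0.4 kg, along the outside of the gate, centre line 185 above the bench and 26 outside the gate's middle plane. Origin: its pivot, 110 from the hinge axis along the gate. y points along the bar to the hinge side, x across the gate to its inner side. The free end reaches 185 from the pivot; at 152 to 178 it enters the keeper.
- knob (a point): Centre of the black knob on the bar, lift and handle in one: upright cylinder, 20 diameter, 36 high, on a 10 thick stem, 100 from the pivot towards the free end, its centre 44 above the bar's centre line (229 above the bench with the bar down). Lifting the bar carries it on an arc about the pivot. z is the knob's axis, leaning with the bar; x points across the gate to its inner side.
- gate_hinge (a point): Point on the gate's upright hinge axis, 230 above the bench; turns with the gate. In the gate's axes (x to its inner side, y towards the hinge) the knob with the bar level is 26 to -x and 210 to -y of it, at any gate angle; with the gate shut these are the pen's axes.
- bowl_mid (a point): Middle of a white ceramic bowl, 90 wide, 45 high, standing inside the pen; leave it alone.
- bottle_mid (a point): On the axis of a brown glass dropper bottle, 48 wide, 130 high, 50 above its foot, standing on the bench left of the gate; leave it alone.
- plate_mid (a point): Centre of a white plastic well plate, 128 x 86 x 14, lying on the bench right of the gate; leave it alone.

How it is judged:
By the outcome, as a careful person would: the job done as asked, in the order asked, and still so for the second after the job is handed in, with the robot touching nothing.
It also fails if it takes over 51 s, if anything falls off the work surface, if the arm or the gripper's body presses on something with over 40 N, if the wrist force passes 120 N, or if a joint passes its speed limit or range.

ROBOT

A 7-joint arm with a two-finger parallel gripper is mounted at the origin on the work surface. World frame = base frame: x ahead of the robot, y to its left, z up, the work surface at z = 0. Lengths are in m, angles in rad, forces in N, time in s.
With the tool pointing down it reaches from about 0.4 to 0.85 m from the base axis. Payload 4.5 kg.
Tool frame: the origin (TCP) lies at the centre of the arm's flange, where the gripper is bolted on; the fingertips stand 166 mm ahead of it and the grasp point (between the pads) lies 147 mm ahead of it (r.grip_depth is the distance from the TCP to the grasp point, in m); z points along the fingers, y is the line along which they close (so a half turn about z gives the same grasp; the last joint's range is limited). The gripper opens to 88 mm and grips with 3 to 60 N. Pads are 18 mm wide; open, the fingers measure 123 mm over their backs; the gripper's body (75 mm by 187 mm) begins 45 mm behind the grasp point.
Start: joints at [-1.084, 0.689, -0.195, 1.565, 0.157, 0.902, -0.215], TCP at [0.273, 0.562, 0.405] pointing down, gripper open.
Joint ranges: [-3.01, 3.01], [-0.46, 2.08], [-1.47, 1.51], [0.13, 2.56], [-1, 4.14], [0.04, 2.09], [-2.66, 2.66]. Speed limits (rad/s): [2.57, 2.57, 3.14, 3.14, 3.14, 3.14, 3.14].

INTERFACE

Orientations are given as a unit quaternion [x, y, z, w].
In Python, from plant import status, cams, r, finder gives the robot as it stands.
- The arm moves only by the tool play_rows, never from a script. Its argument "rows" is a list of rows, each a list of 7 numbers: the opening in per cent of the stroke, from 0 (shut) to 100 (fully open), then the shift along the tool's x, y, z in m, then the turn, a rotation vector about the tool's x, y, z in degrees. A call has 1 to 8 rows; each row shifts and turns the commanded pose from where the row before left it, along the tool's axes as they then stand; what a row does not reach is not made up. A row lasts 1/8 s, in which the tool goes at most 62.5 mm and 10.7 degrees, less where a joint would pass 70% of its speed; a pose out of reach is approached as far as the arm can. A call with a gripper value outside its range is refused whole. The fingers move at their own pace and stop on an object; "grip_force" is the grip in N (left out, the last holds). Time passes only in rows, so rows that do not move let the fingers close. It gives the time, the measured TCP pose, the force, the opening and the grip force at its end, in the units of the state.
- status.get_state(): the state, without advancing time (a new reading comes with each control period).
- cams.snapshot(name): name is "scene" or "top"; returns the picture (384x512x3 uint8, red, green, blue); there is no depth.
- cams.camera_params(name): a dict with "vfov" (degrees; the focal length in pixels is half the picture's height over the tangent of half this angle, whatever the lens; pixels are square), "cx", "cy" (the principal point, pixels), "R" (3x3) and "t" (3): a world point X has camera coordinates R X + t. Camera axes: x right, y down, z forward; pixel columns grow to the right and rows downward; lengths in m; the calibration is good to about 2 mm. A picture is of the moment at which its call begins. camera_params takes no time and is no camera call.
- r.finish_job(): hands the job in; it is judged then, once.
Trained networks look in the newest picture that a camera, given by its name, has taken for a name from the list of things; names that differ only in an ending like _2 or _b are one class to them, and where a whole thing is asked for, a point or a joint stands for the part that bears it (a point fixed in the world has none). Each returns a list of dicts, best first, with "score" (0 to 1); they miss things now and then, are a little off and sometimes report something else, mostly with a low value. They report only what shows in the picture. A call takes as long as a camera call.
- finder.spot_in(camera, label): "at" ([x, y, z] in m, in the coordinates of the camera as it stood for that picture, good to about 4 mm: the middle of the surface that is visible of it).
- finder.regions_of(camera, label): "mask" (384x512 bool, what is visible of it).
The state is a dict: "clock": time; "q": joint angles; "qd": joint speeds; "joint_torque": joint torques, N m; "tool_pos": TCP position; "eef_rot": TCP orientation; "contact_force": force on the tool from outside, world axes, zero at the start; "moment": the same for the moment, N m; "opening": opening from 0.0 (shut) to 1.0 (fully open); "finger_force": force on a finger pad.
Only numpy, scipy, OpenCV 4.12 (cv2) and the standard library are available. Lean on these libraries where they do the work, as an engineer would, in place of code of your own. Each camera call takes 0.05 s, during which the arm holds its last target. There are 200 camera calls.

## Working session

There is one attempt and no reset: what is moved stays moved. The work goes in short steps, Python scripts to look and compute and a tool call to move; the robot and the scene stay as the last step left them, time stands still between calls to the robot, and variables do not carry over. Pictures are saved under pics/ and viewed, at most 10 in all, crops included, and the job is handed in when it is done.

Besides the shell and the picture viewer there is one more tool, called after "Emit:" as name(argument=value, ...), one argument or row to a line, values as JSON. play_rows: Moves the arm, as the interface text tells. Its arguments: {"type":"object","properties":{"rows":{"type":"array","items":{"type":"array","items":{"type":"number"}}},"grip_force":{"type":"number"}},"required":["rows"]}

```bash
ls; mkdir -p pics
cat > h.py <<'E'
import numpy as np, cv2
from plant import status, cams, r, finder
def cam2w(n,p):
    c=cams.camera_params(n); return np.array(c["R"]).T@(np.array(p)-np.array(c["t"]))
def proj(n,X):
    c=cams.camera_params(n); p=np.array(c["R"])@np.array(X)+np.array(c["t"]); f=192/np.tan(np.radians(c["vfov"])/2)
    return np.array([c["cx"]+f*p[0]/p[2],c["cy"]+f*p[1]/p[2]])
def ray(n,uv,z):
    c=cams.camera_params(n); R=np.array(c["R"]);t=np.array(c["t"]); f=192/np.tan(np.radians(c["vfov"])/2)
    d=R.T@np.array([(uv[0]-c["cx"])/f,(uv[1]-c["cy"])/f,1]); o=-R.T@t
    return o+d*(z-o[2])/d[2]
E
python3 - <<'E'
from h import *
np.set_printoptions(precision=4,suppress=True)
ims=[]
for n in ["scene","top"]:
    im=cams.snapshot(n); cv2.imwrite(f"pics/{n}0.png",im[:,:,::-1])
    print(n,{k:np.array(v).round(3).tolist() for k,v in cams.camera_params(n).items()})
    for l in ["pen","knob","gate_hinge","gate","bar","latch_post","keeper_place","bowl_mid","bottle_mid","plate_mid"]:
        try:
            for d in finder.spot_in(n,l)[:2]: print(n,l,round(d["score"],2),cam2w(n,d["at"]))
        except Exception as e: print(l,e)
print(status.get_state())
E
```

```text
pics
scene {'vfov': 55.094, 'cx': 254.949, 'cy': 193.648, 'R': [[-0.234, 0.972, -0.002], [0.798, 0.191, -0.572], [-0.556, -0.135, -0.82]], 't': [0.142, -0.36, 1.411]}
scene pen 0.85 [0.7708 0.053  0.0101]
scene pen 0.24 [ 0.4619 -0.0702  0.1963]
scene knob 0.74 [ 0.4594 -0.067   0.1908]
scene gate_hinge 0.66 [ 0.5249 -0.0235  0.1722]
scene gate 0.62 [ 0.5193 -0.0234  0.1751]
scene gate 0.4 [0.7756 0.0534 0.0093]
scene bar 0.66 [ 0.464  -0.0634  0.1983]
scene bar 0.59 [0.7757 0.0539 0.0073]
scene latch_post 0.76 [0.7747 0.0487 0.0096]
scene keeper_place 0.58 [0.7748 0.051  0.0085]
scene keeper_place 0.54 [ 0.4602 -0.07    0.1922]
scene bowl_mid 0.69 [ 0.6955 -0.045   0.0292]
scene bottle_mid 0.76 [0.4152 0.3377 0.0612]
scene plate_mid 0.94 [ 0.4501 -0.3961  0.0168]
top {'vfov': 46.085, 'cx': 254.692, 'cy': 193.055, 'R': [[0.026, -1.0, -0.016], [-0.985, -0.023, -0.17], [0.17, 0.02, -0.985]], 't': [-0.032, 0.582, 1.234]}
top pen 0.67 [0.7772 0.0396 0.0096]
top knob 0.85 [ 0.4613 -0.0619  0.1974]
top gate 0.79 [ 0.5164 -0.0283  0.1973]
top bar 0.91 [ 0.4593 -0.0617  0.1915]
top bar 0.66 
[... 157 characters left out ...]
8]
top bowl_mid 0.66 [ 0.7163 -0.0395  0.0285]
top bottle_mid 0.75 [0.4003 0.3307 0.0684]
top bottle_mid 0.41 [ 0.4687 -0.053   0.1961]
top plate_mid 0.74 [ 0.4429 -0.3983  0.0142]
{'clock': 1.1, 'q': array([-1.0842,  0.6891, -0.1946,  1.5653,  0.1573,  0.9025, -0.2151]), 'qd': array([ 0.0013, -0.0001,  0.0003, -0.0011, -0.0005,  0.0022,  0.001 ]), 'joint_torque': array([  0.0015, -52.7505,  -1.267 , -15.3739,  -0.052 ,  -0.0005,
         0.    ]), 'tool_pos': array([0.2734, 0.562 , 0.4047]), 'eef_rot': array([0.2244, 0.9745, 0.    , 0.    ]), 'contact_force': array([-0.42  , -0.3388,  0.9528]), 'moment': array([-0.0859, -0.0062, -0.0305]), 'finger_force': 0.0, 'opening': 1.0011469060166627}
```

View pics/scene0.png

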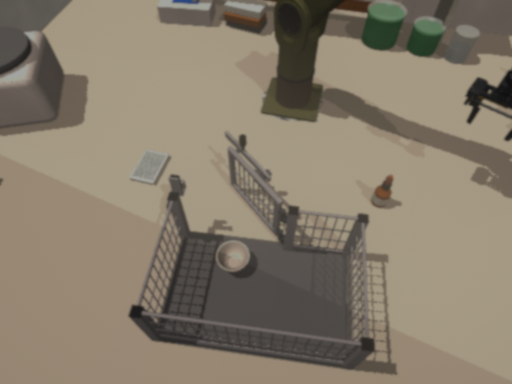

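View pics/top0.png

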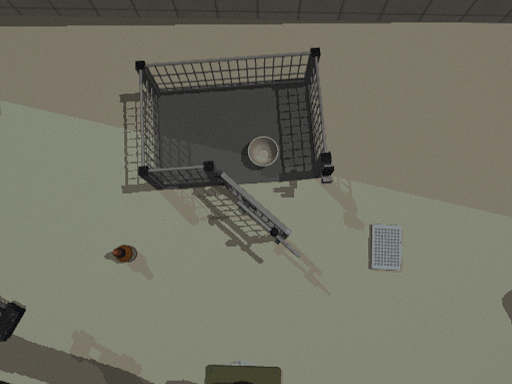

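Run:
```python
import cv2,numpy as np
a=cv2.imread("pics/top0.png")[135:270,195:345]; b=cv2.imread("pics/scene0.png")[120:255,160:310]
g=lambda x:cv2.resize((255*(x/255.)**.6).astype(np.uint8),None,fx=4,fy=4,interpolation=cv2.INTER_CUBIC)
cv2.imwrite("pics/c1.png",g(a)); cv2.imwrite("pics/c2.png",g(b))
```

```text
(no output)
```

View pics/c1.png

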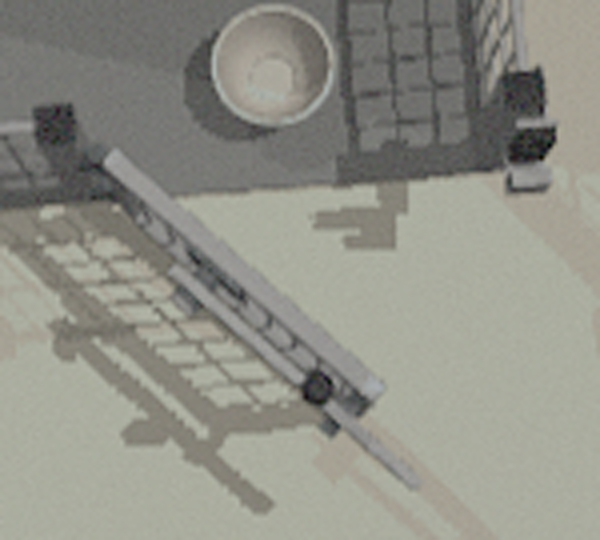

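View pics/c2.png

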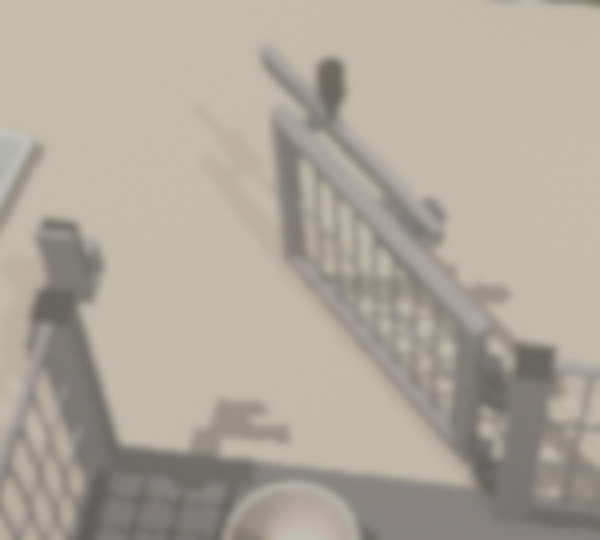

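Run:
```python
from h import *
np.set_printoptions(precision=4,suppress=True)
c=lambda x,y,o:((x+.5)/4-.5+o[0],(y+.5)/4-.5+o[1])
T=(195,135);S=(160,120)
P={}
for k,uv,z in [("BL",(141,66),.2),("BR",(315,52),.2),("FL",(144,171),.2),("hpost",c(55,122,T),.2),("lpost",c(523,92,T),.2),
 ("backplate",c(532,126,T),.235),("buf",c(530,143,T),.235),("lip",c(528,177,T),.193),("lipfront",c(528,188,T),.193),("lipback",c(528,165,T),.193),("knobtop",c(318,385,T),.247),
 ("gfree",c(371,390,T),.197),("ghinge",c(113,160,T),.197),("barfree",c(417,484,T),.195),("barpiv",c(175,270,T),.195)]:
    P[k]=ray("top",uv,z); print(k,P[k])
for k,uv,z in [("s_knobtop",c(331,65,S),.247),("s_gfree",c(280,115,S),.197),("s_ghinge",c(480,322,S),.197),("s_lpost",c(55,300,S),.2),("s_hpost",c(537,355,S),.2),("s_barfree",c(267,52,S),.195),("s_keepback",c(58,226,S),.235)]:
    print(k,ray("scene",uv,z))
d=lambda a,b:np.linalg.norm(P[a]-P[b])
print("FL-lpost",d("FL","lpost"),"BL-BR",d("BL","BR"),"BR-l",d("BR","lpost"),"h-l",d("hpost","lpost"))
# fit pen
src=np.array([[0,145],[0,-145],[0,307.5],[275,307.5],[275,-145]])/1e3
```

```text
BL [0.8903 0.2892 0.2   ]
BR [ 0.9385 -0.17    0.2   ]
FL [0.6065 0.2617 0.2   ]
hpost [0.6255 0.0988 0.2   ]
lpost [ 0.6518 -0.1973  0.2   ]
backplate [ 0.6214 -0.198   0.235 ]
buf [ 0.6108 -0.1968  0.235 ]
lip [ 0.5983 -0.2015  0.193 ]
lipfront [ 0.5912 -0.2014  0.193 ]
lipback [ 0.6061 -0.2015  0.193 ]
knobtop [ 0.4587 -0.0699  0.247 ]
gfree [ 0.4608 -0.104   0.197 ]
ghinge [0.6024 0.0613 0.197 ]
barfree [ 0.404  -0.1331  0.195 ]
barpiv [0.5332 0.0198 0.195 ]
s_knobtop [ 0.4549 -0.07    0.247 ]
s_gfree [ 0.4622 -0.1056  0.197 ]
s_ghinge [0.5978 0.0609 0.197 ]
s_lpost [ 0.645  -0.1991  0.2   ]
s_hpost [0.6154 0.0994 0.2   ]
s_barfree [ 0.4053 -0.1314  0.195 ]
s_keepback [ 0.6139 -0.2021  0.235 ]
FL-lpost 0.46131045120705394 BL-BR 0.46170261946272567 BR-l 0.28802511023621014 h-l 0.29729823597962385
```

```bash
cat > fit.py <<'E'
from h import *
from scipy.optimize import least_squares
np.set_printoptions(precision=4,suppress=True)
c=lambda x,y,o:((x+.5)/4-.5+o[0],(y+.5)/4-.5+o[1])
T=(195,135);S=(160,120)
W=lambda p,a,x,y,z:np.array([p[0]+x*np.cos(a)-y*np.sin(a),p[1]+x*np.sin(a)+y*np.cos(a),z])
pen=[("top",c(55,122,T),0,.145,.2),("top",c(523,92,T),0,-.145,.2),("scene",c(55,300,S),0,-.145,.2),("scene",c(537,355,S),0,.145,.2),("top",(144,171),0,.3075,.2)]
gate=[("top",c(318,385,T),-.026,-.21,.247),("scene",c(331,65,S),-.026,-.21,.247),("top",c(417,484,T),-.026,-.295,.195),("scene",c(267,52,S),-.026,-.295,.195)]
def H(v): return W(v,v[2],0,.13,0)
def f(v):
    e=[proj(n,W(v,v[2],x,y,z))-uv for n,uv,x,y,z in pen]
    e+=[proj(n,W(H(v),v[2]-v[3],x,y,z))-uv for n,uv,x,y,z in gate]
    return np.ravel(e)
E
python3 - <<'E'
from fit import *
s=least_squares(f,[.635,-.049,.098,.79],loss="soft_l1"); print(s.x); print(s.fun.reshape(-1,2)); v=s.x
print("hinge",H(v),"knob",W(H(v),v[2]-v[3],-.026,-.21,.229),"shut",W(v,v[2],-.026,-.08,.229), "keeper",W(v,v[2],-.029,-.145,.185))
E
```

```text
[ 0.6314 -0.0529  0.1009  0.8082]
[[ 2.7872  3.4014]
 [-0.0586  2.1931]
 [ 0.5717  0.4646]
 [-3.3882 -0.154 ]
 [ 3.2658  2.4009]
 [-1.504  -1.5026]
 [ 0.6569  2.1917]
 [-0.8831 -1.2079]
 [ 0.0113  0.4222]]
hinge [0.6183 0.0764 0.    ] knob [ 0.4621 -0.0663  0.229 ] shut [ 0.6136 -0.1351  0.229 ] keeper [ 0.6172 -0.2001  0.185 ]
```

Emit:
play_rows(
  rows=[
    [100,-0.037,-0.04,-0.02,0,0,0],
    [100,-0.037,-0.04,-0.02,0,0,0],
    [100,-0.037,-0.04,-0.01,0,0,0],
    [100,-0.037,-0.04,0,0,0,0],
    [100,-0.037,-0.04,0,0,0,0],
    [100,-0.037,-0.04,0,0,0,0],
    [100,-0.037,-0.04,0,0,0,0],
    [100,-0.037,-0.04,0,0,0,0],
  ],
)

```text
clock: 2.1
tool_pos: [0.4, 0.1431, 0.455]
eef_rot: [0.224, 0.975, 0.0, 0.0]
contact_force: [0.7, -0.8, -0.9]
opening: 1.003
finger_force: 0.0
```

Emit:
play_rows(
  rows=[
    [100,-0.037,-0.04,0,0,0,0],
    [100,-0.037,-0.04,0,0,0,0],
    [100,-0.037,-0.04,0,0,0,0],
    [100,-0.037,-0.04,0,0,0,0],
    [100,0,0,0,0,0,10.5],
    [100,0,0,0,0,0,10.5],
    [100,0,0,0,0,0,10.5],
    [100,0,0,0,0,0,10.5],
  ],
)

```text
clock: 3.1
tool_pos: [0.4627, -0.0639, 0.4548]
eef_rot: [0.561, 0.828, 0.0, 0.0]
contact_force: [-0.0, -0.1, 0.4]
opening: 0.996
finger_force: 0.0
```

Emit:
play_rows(
  rows=[
    [100,0,0,0,0,0,10.5],
    [100,0,0,0,0,0,10.5],
    [100,0,0,0,0,0,10.5],
    [100,0,0,0,0,0,10.5],
    [100,0,0,0,0,0,10.5],
    [100,0,0,0,0,0,9.5],
    [100,0,0,0,0,0,0],
  ],
)

```text
clock: 3.98
tool_pos: [0.4628, -0.0636, 0.4548]
eef_rot: [0.906, 0.424, 0.0, 0.0]
contact_force: [-0.5, -1.0, -0.1]
opening: 1.001
finger_force: 0.0
```

Emit:
play_rows(
  rows=[
    [100,-0.003,0,0.02,0,0,0],
    [100,0,0,0.025,0,0,0],
    [100,0,0,0.02,0,0,0],
    [100,0,0,0.011,0,0,0],
    [100,0,0,0,0,0,0],
  ],
)

```text
clock: 4.6
tool_pos: [0.4607, -0.0661, 0.3784]
eef_rot: [0.906, 0.424, -0.0, -0.0]
contact_force: [0.7, -0.5, 0.2]
opening: 1.003
finger_force: 0.0
```

Run:
```python
from h import *
ims=[]
for n,(x,y) in [("scene",(195,90)),("top",(225,185))]:
    im=cams.snapshot(n)[y:y+100,x:x+100]; ims.append(cv2.resize((255*(im/255.)**.6).astype(np.uint8),None,fx=4,fy=4,interpolation=cv2.INTER_CUBIC))
    for d in finder.spot_in(n,"knob")[:1]: print(n,d["score"],cam2w(n,d["at"]))
cv2.imwrite("pics/g1.png",np.hstack(ims)[:,:,::-1])
for k in(.229,): print(proj("scene",[.459,-.067,k]))
```

```text
scene 0.57 [ 0.46802567 -0.06191189  0.19091237]
top 0.41 [ 0.5141244  -0.00255991  0.19482898]
[243.26902452 141.90426392]
```

View pics/g1.png

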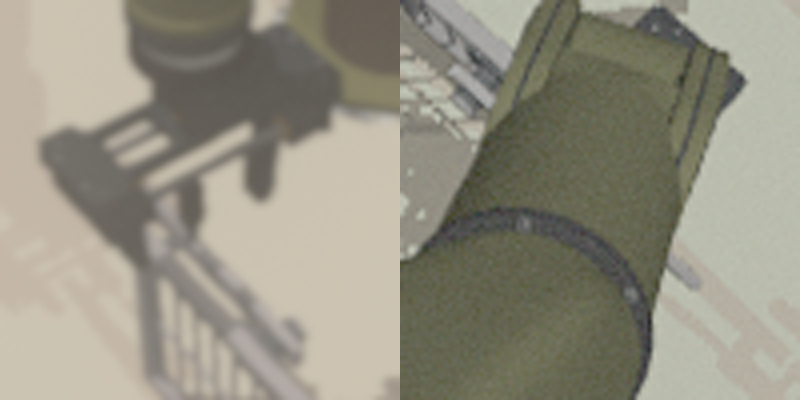

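Emit:
play_rows(
  rows=[
    [15,0,0,0,0,0,0],
    [15,0,0,0,0,0,0],
    [15,0,0,0,0,0,0],
    [15,0,0,0,0,0,0],
    [15,0,0,0,0,0,0],
    [15,0,0,0,0,0,0],
  ],
  grip_force=25,
)

```text
clock: 5.55
tool_pos: [0.4608, -0.0661, 0.3787]
eef_rot: [0.906, 0.423, -0.0, -0.0]
contact_force: [0.2, -0.7, 0.3]
opening: 0.346
finger_force: 0.0
```

Emit:
play_rows(
  rows=[
    [0,0,0,0,0,0,0],
    [0,0,0,0,0,0,0],
    [0,0,0,0,0,0,0],
    [0,0,0,0,0,0,0],
  ],
)

```text
clock: 6.05
tool_pos: [0.4607, -0.0661, 0.3787]
eef_rot: [0.906, 0.423, -0.0, -0.0]
contact_force: [0.1, 0.3, 0.1]
opening: 0.218
finger_force: 25.0
```

Emit:
play_rows(
  rows=[
    [0,0.0012,0,-0.003,0,0,0],
    [0,0.0015,0,-0.003,0,0,0],
    [0,0.0018,0,-0.003,0,0,0],
    [0,0.0018,0,-0.003,0,0,0],
    [0,0.0018,0,-0.003,0,0,0],
    [0,0.0018,0,-0.0025,0,0,0],
    [0,0,0,0,0,0,0],
  ],
)

```text
clock: 6.92
tool_pos: [0.4666, -0.0589, 0.3964]
eef_rot: [0.906, 0.423, -0.001, -0.0]
contact_force: [-4.3, -2.9, -1.3]
opening: 0.218
finger_force: 25.0
```

Run:
```python
from h import *
n,(x,y)="scene",(195,90)
im=cams.snapshot(n)[y:y+100,x:x+100]
cv2.imwrite("pics/g2.png",cv2.resize((255*(im/255.)**.6).astype(np.uint8),None,fx=4,fy=4,interpolation=cv2.INTER_CUBIC)[:,:,::-1])
s=status.get_state(); print(s["contact_force"],s["moment"])
```

```text
[-4.07267643 -2.94638733 -1.19620062] [-0.89589972  1.04846512  0.01704514]
```

View pics/g2.png

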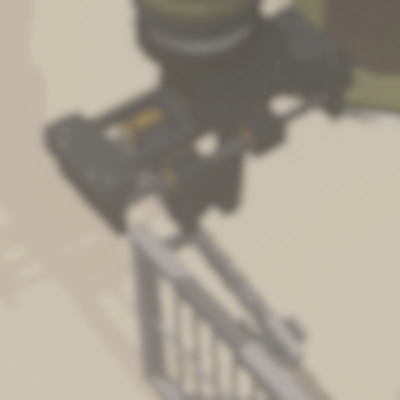

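Emit:
play_rows(
  rows=[
    [0,-0.0007,0.007,0,0,0,-2],
    [0,-0.0013,0.014,0,0,0,-4],
    [0,-0.0013,0.014,0,0,0,-4],
    [0,-0.0007,0.007,0,0,0,-2],
    [0,0,0,0,0,0,0],
  ],
)

```text
clock: 7.6
tool_pos: [0.499, -0.0874, 0.3964]
eef_rot: [0.857, 0.515, -0.0, 0.001]
contact_force: [-3.8, -4.0, -1.7]
opening: 0.216
finger_force: 25.0
```

Emit:
play_rows(
  rows=[
    [0,-0.0007,0.007,0,0,0,-2],
    [0,-0.0013,0.014,0,0,0,-4],
    [0,-0.0013,0.014,0,0,0,-4],
    [0,-0.0013,0.014,0,0,0,-4],
    [0,-0.0013,0.014,0,0,0,-4],
    [0,-0.0007,0.007,0,0,0,-2],
    [0,0,0,0,0,0,0],
  ],
)

```text
clock: 8.48
tool_pos: [0.5626, -0.1166, 0.3964]
eef_rot: [0.755, 0.656, 0.0, 0.001]
contact_force: [-0.9, -5.5, -1.2]
opening: 0.216
finger_force: 25.0
```

Run:
```python
from h import *
ims=[]
for n,(x,y) in [("scene",(150,110)),("top",(250,120))]:
    im=cams.snapshot(n)[y:y+100,x:x+100]; ims.append(cv2.resize((255*(im/255.)**.6).astype(np.uint8),None,fx=4,fy=4,interpolation=cv2.INTER_CUBIC))
cv2.imwrite("pics/g3.png",np.hstack(ims)[:,:,::-1])
s=status.get_state();print(s["contact_force"],s["moment"])
```

```text
[-0.87384685 -4.9947715  -1.63887041] [-1.15377456  0.41112757  0.13381222]
```

View pics/g3.png

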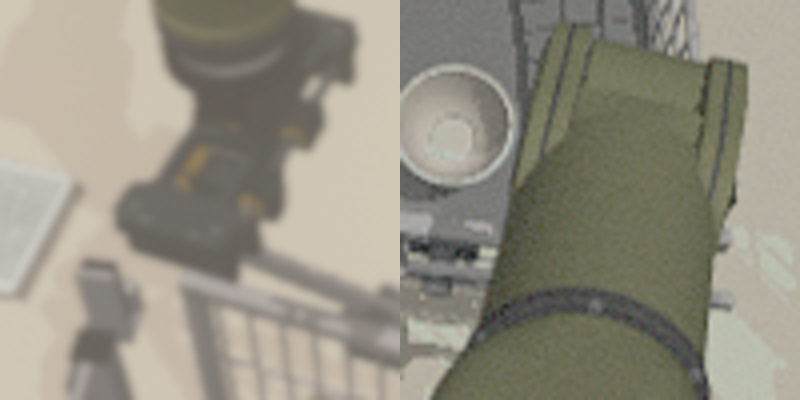

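Emit:
play_rows(
  rows=[
    [0,-0.0004,0.0035,0,0,0,-1],
    [0,-0.0008,0.007,0,0,0,-2],
    [0,-0.0008,0.007,0,0,0,-2],
    [0,-0.0004,0.0035,0,0,0,-1],
    [0,-0.0002,0.0018,0,0,0,-0.5],
    [0,0,0,0,0,0,0],
  ],
)

```text
clock: 9.32
tool_pos: [0.5848, -0.121, 0.3963]
eef_rot: [0.716, 0.698, 0.0, 0.0]
contact_force: [-1.5, -4.2, -2.7]
opening: 0.216
finger_force: 25.0
```

Emit:
play_rows(
  rows=[
    [0,-0.0002,0.0014,0,0,0,-0.4],
    [0,-0.0002,0.0014,0,0,0,-0.4],
    [0,0,0,0,0,0,0],
  ],
)

```text
clock: 9.7
tool_pos: [0.5876, -0.1214, 0.3963]
eef_rot: [0.711, 0.703, 0.0, 0.0]
contact_force: [-0.9, -5.1, -1.7]
opening: 0.212
finger_force: 25.0
```

Emit:
play_rows(
  rows=[
    [0,-0.0001,0.0014,0,0,0,-0.4],
    [0,-0.0001,0.0014,0,0,0,-0.4],
    [0,0,0,0,0,0,0],
  ],
)

```text
clock: 10.07
tool_pos: [0.5904, -0.1217, 0.3963]
eef_rot: [0.706, 0.708, 0.0, 0.0]
contact_force: [-1.0, -5.0, -2.0]
opening: 0.216
finger_force: 25.0
```

Emit:
play_rows(
  rows=[
    [0,-0.0001,0.001,0,0,0,-0.3],
    [0,-0.0001,0.001,0,0,0,-0.3],
    [0,0,0,0,0,0,0],
  ],
)

```text
clock: 10.45
tool_pos: [0.5923, -0.1219, 0.3963]
eef_rot: [0.703, 0.712, -0.0, 0.0]
contact_force: [-1.6, -5.2, -1.6]
opening: 0.214
finger_force: 25.0
```

Emit:
play_rows(
  rows=[
    [0,-0.0002,0.001,0,0,0,-0.3],
    [0,-0.0002,0.001,0,0,0,-0.3],
    [0,0,0,0,0,0,0],
  ],
)

```text
clock: 10.82
tool_pos: [0.5944, -0.1221, 0.3963]
eef_rot: [0.699, 0.715, 0.0, 0.0]
contact_force: [-1.9, -5.9, -2.5]
opening: 0.21
finger_force: 25.0
```

Emit:
play_rows(
  rows=[
    [0,-0.0002,0.001,0,0,0,-0.3],
    [0,-0.0002,0.001,0,0,0,-0.3],
    [0,0,0,0,0,0,0],
  ],
)

```text
clock: 11.2
tool_pos: [0.5964, -0.1223, 0.3963]
eef_rot: [0.695, 0.719, 0.0, 0.0]
contact_force: [0.2, -4.7, -2.0]
opening: 0.214
finger_force: 25.0
```

Emit:
play_rows(
  rows=[
    [0,-0.0002,0.001,0,0,0,-0.3],
    [0,-0.0002,0.001,0,0,0,-0.3],
    [0,0,0,0,0,0,0],
  ],
)

```text
clock: 11.58
tool_pos: [0.5984, -0.1226, 0.3962]
eef_rot: [0.691, 0.723, 0.0, 0.0]
contact_force: [-1.6, -4.6, -2.4]
opening: 0.213
finger_force: 25.0
```

Emit:
play_rows(
  rows=[
    [0,-0.0002,0.001,0,0,0,-0.3],
    [0,-0.0002,0.001,0,0,0,-0.3],
    [0,0,0,0,0,0,0],
  ],
)

```text
clock: 11.95
tool_pos: [0.6, -0.1228, 0.3961]
eef_rot: [0.687, 0.726, -0.0, -0.001]
contact_force: [-3.2, -3.8, -1.0]
opening: 0.213
finger_force: 25.0
```

Emit:
play_rows(
  rows=[
    [0,-0.0001,0.001,0,0,0,-0.2],
    [0,0,0,0,0,0,0],
  ],
)

```text
clock: 12.2
tool_pos: [0.6006, -0.1228, 0.3961]
eef_rot: [0.686, 0.727, -0.001, -0.001]
contact_force: [-5.3, -3.4, 0.3]
opening: 0.217
finger_force: 25.0
```

Emit:
play_rows(
  rows=[
    [0,0,0.001,0,0,0,-0.2],
    [0,0,0.001,0,0,0,-0.2],
    [0,0,0,0,0,0,0],
  ],
)

```text
clock: 12.58
tool_pos: [0.6016, -0.1229, 0.396]
eef_rot: [0.684, 0.73, -0.002, -0.002]
contact_force: [-8.2, -4.0, 3.0]
opening: 0.217
finger_force: 25.0
```

Emit:
play_rows(
  rows=[
    [0,0,0.001,0,0,0,0],
    [0,0,0.001,0,0,0,0],
    [0,0,0,0,0,0,0],
  ],
)

```text
clock: 12.95
tool_pos: [0.6026, -0.1229, 0.3959]
eef_rot: [0.684, 0.73, -0.003, -0.004]
contact_force: [-11.3, -4.2, 5.0]
opening: 0.218
finger_force: 25.0
```

Emit:
play_rows(
  rows=[
    [0,0,0.001,0,0,0,0],
    [0,-0.0012,0,0.002,0,0,0],
    [0,-0.0012,0,0.002,0,0,0],
    [0,0,0,0,0,0,0],
  ],
)

```text
clock: 13.45
tool_pos: [0.6032, -0.1254, 0.3918]
eef_rot: [0.684, 0.729, -0.003, -0.004]
contact_force: [-12.7, -4.7, 5.8]
opening: 0.216
finger_force: 25.0
```

Emit:
play_rows(
  rows=[
    [0,-0.0008,0,0.0015,0,0,0],
    [0,-0.0008,0,0.0015,0,0,0],
    [0,0,0,0,0,0,0],
  ],
)

```text
clock: 13.82
tool_pos: [0.6033, -0.1269, 0.3889]
eef_rot: [0.684, 0.729, -0.003, -0.004]
contact_force: [-12.7, -3.8, 5.9]
opening: 0.218
finger_force: 25.0
```

Emit:
play_rows(
  rows=[
    [0,-0.0008,0,0.0015,0,0,0],
    [0,-0.0008,0,0.0015,0,0,0],
    [0,0,0,0,0,0,0],
  ],
)

```text
clock: 14.2
tool_pos: [0.6035, -0.1285, 0.3859]
eef_rot: [0.684, 0.729, -0.003, -0.004]
contact_force: [-12.3, -2.4, 7.6]
opening: 0.213
finger_force: 25.0
```

Emit:
play_rows(
  rows=[
    [0,-0.0008,0,0.0015,0,0,0],
    [0,-0.0008,0,0.0015,0,0,0],
    [0,0,0,0,0,0,0],
  ],
)

```text
clock: 14.58
tool_pos: [0.6036, -0.1299, 0.3829]
eef_rot: [0.684, 0.729, -0.003, -0.004]
contact_force: [-12.0, -3.7, 6.1]
opening: 0.219
finger_force: 25.0
```

Emit:
play_rows(
  rows=[
    [0,-0.0008,0,0.0015,0,0,0],
    [0,-0.0008,0,0.0015,0,0,0],
    [0,-0.0003,0,0.0007,0,0,0],
    [0,0,0,0,0,0,0],
  ],
)

```text
clock: 15.08
tool_pos: [0.6038, -0.1315, 0.3793]
eef_rot: [0.684, 0.729, -0.003, -0.004]
contact_force: [-13.5, -2.4, 7.2]
opening: 0.215
finger_force: 25.0
```

Emit:
play_rows(
  rows=[
    [0,0,0,0.0007,0,0,0],
    [0,0,0,0.0007,0,0,0],
    [0,0,0,0,0,0,0],
  ],
)

```text
clock: 15.45
tool_pos: [0.6039, -0.1317, 0.3785]
eef_rot: [0.684, 0.729, -0.003, -0.004]
contact_force: [-12.9, -2.8, 10.1]
opening: 0.215
finger_force: 25.0
```

Emit:
play_rows(
  rows=[
    [0,0,-0.001,0,0,0,0],
    [0,0,-0.001,0,0,0,0],
    [0,0,0,-0.0005,0,0,0],
  ],
)

```text
clock: 15.82
tool_pos: [0.6027, -0.1316, 0.3787]
eef_rot: [0.684, 0.729, -0.002, -0.003]
contact_force: [-9.1, -3.9, 2.8]
opening: 0.216
finger_force: 25.0
```

Emit:
play_rows(
  rows=[
    [0,0,-0.0007,0,0,0,0],
    [0,0,-0.0007,0,0,0,0],
    [0,0,0,0,0,0,0],
  ],
)

```text
clock: 16.2
tool_pos: [0.6022, -0.1316, 0.3787]
eef_rot: [0.684, 0.73, -0.001, -0.002]
contact_force: [-6.2, -3.2, 3.4]
opening: 0.215
finger_force: 25.0
```

Emit:
play_rows(
  rows=[
    [0,0,-0.0007,0,0,0,0],
    [0,0,-0.0007,0,0,0,0],
    [0,0,0,0,0,0,0],
  ],
)

```text
clock: 16.58
tool_pos: [0.6018, -0.1316, 0.3787]
eef_rot: [0.684, 0.73, 0.0, -0.001]
contact_force: [-4.0, -2.7, 2.0]
opening: 0.216
finger_force: 25.0
```

Emit:
play_rows(
  rows=[
    [0,0,-0.0007,0,0,0,0],
    [0,0,-0.0007,0,0,0,0],
    [0,0,0,0,0,0,0],
  ],
)

```text
clock: 16.95
tool_pos: [0.6013, -0.1316, 0.3787]
eef_rot: [0.683, 0.73, 0.001, 0.0]
contact_force: [-0.7, -1.3, -0.1]
opening: 0.213
finger_force: 25.0
```

Emit:
play_rows(
  rows=[
    [60,0,0,0,0,0,0],
    [60,0,0,0,0,0,0],
    [60,0,0,0,0,0,0],
    [60,0,0,0,0,0,0],
    [60,0,0,0,0,0,0],
    [60,0,0,0,0,0,0],
  ],
)

```text
clock: 17.7
tool_pos: [0.6007, -0.1321, 0.3786]
eef_rot: [0.684, 0.73, 0.0, -0.0]
contact_force: [-0.3, -0.3, -0.5]
opening: 0.601
finger_force: 0.0
```

Emit:
play_rows(
  rows=[
    [60,0,0,-0.015,0,0,0],
    [60,0,0,-0.025,0,0,0],
    [60,0,0,-0.03,0,0,0],
    [60,0,-0.05,-0.03,0,0,0],
    [60,0,-0.06,-0.03,0,0,0],
    [60,0,-0.06,-0.03,0,0,0],
    [60,0,-0.04,0,0,0,0],
    [60,0,0,0,0,0,0],
  ],
)

```text
clock: 18.7
tool_pos: [0.3965, -0.1459, 0.5361]
eef_rot: [0.685, 0.729, 0.0, 0.001]
contact_force: [1.3, 0.5, -0.3]
opening: 0.599
finger_force: 0.0
```

Run:
```python
from h import *
ims=[]
for n,(x,y) in [("scene",(150,140)),("top",(220,110))]:
    im=cams.snapshot(n)[y:y+130,x:x+130]; ims.append(cv2.resize((255*(im/255.)**.6).astype(np.uint8),(400,400),interpolation=cv2.INTER_CUBIC))
    print([cam2w(n,d["at"]).round(4) for d in finder.spot_in(n,"knob")[:1]])
cv2.imwrite("pics/g4.png",np.hstack(ims)[:,:,::-1])
```

```text
[array([ 0.6001, -0.1315,  0.192 ])]
[array([ 0.5993, -0.1305,  0.1962])]
```

View pics/g4.png

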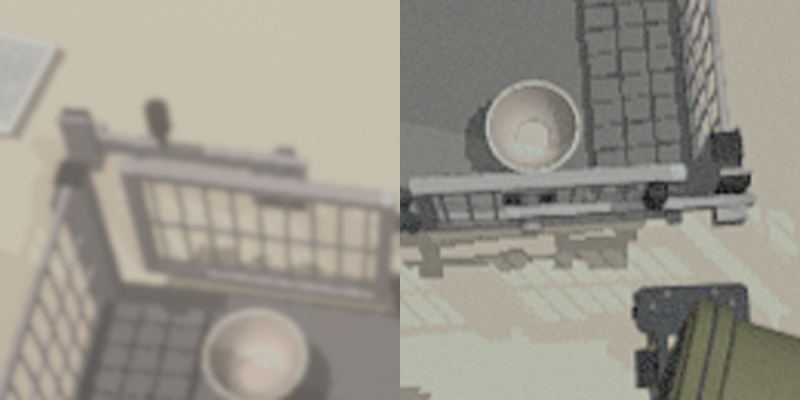

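Emit:
play_rows(
  rows=[
    [0,0,0.05,0,0,0,0],
    [0,0.002,0.05,0,0,0,0],
    [0,0,0.05,0,0,0,0],
    [0,0,0.04,0.01,0,0,0],
    [0,0,0.014,0.04,0,0,0],
    [0,0,0,0.04,0,0,0],
    [0,0,0,0.02,0,0,0],
    [0,0,0,0,0,0,0],
  ],
)

```text
clock: 19.9
tool_pos: [0.6032, -0.1294, 0.4221]
eef_rot: [0.683, 0.73, -0.001, -0.002]
contact_force: [-0.2, -0.8, 1.0]
opening: 0.006
finger_force: 0.0
```

Emit:
play_rows(
  rows=[
    [0,0,0,0.003,0,0,0],
    [0,0,0,0.003,0,0,0],
    [0,0,0,0.001,0,0,0],
    [0,0,0,0,0,0,0],
  ],
)

```text
clock: 20.4
tool_pos: [0.6028, -0.13, 0.4179]
eef_rot: [0.684, 0.73, 0.0, 0.0]
contact_force: [-0.5, 0.1, 0.2]
opening: 0.002
finger_force: 0.0
```

Emit:
play_rows(
  rows=[
    [0,0,0,0.0015,0,0,0],
    [0,0,0,0.0015,0,0,0],
    [0,0,0,0,0,0,0],
    [0,0,0,0,0,0,0],
  ],
)

```text
clock: 20.9
tool_pos: [0.6028, -0.13, 0.4145]
eef_rot: [0.684, 0.73, 0.0, 0.0]
contact_force: [0.7, 0.1, -0.8]
opening: 0.01
finger_force: 0.0
```

Emit:
play_rows(
  rows=[
    [0,0,0,0.001,0,0,0],
    [0,0,0,0.001,0,0,0],
    [0,0,0,0,0,0,0],
  ],
)

```text
clock: 21.28
tool_pos: [0.6028, -0.13, 0.4134]
eef_rot: [0.684, 0.73, 0.0, 0.0]
contact_force: [-1.4, 0.6, 5.3]
opening: 0.01
finger_force: 2.9
```

Emit:
play_rows(
  rows=[
    [0,0,0,0.0007,0,0,0],
    [0,0,0,0,0,0,0],
  ],
)

```text
clock: 21.52
tool_pos: [0.6027, -0.13, 0.4134]
eef_rot: [0.684, 0.73, 0.0, 0.0]
contact_force: [-1.9, 0.0, 9.4]
opening: 0.003
finger_force: 4.7
```

Solid stop at the level height: the bar is home on its guide. I'll retreat.

Emit:
play_rows(
  rows=[
    [0,0,0,-0.003,0,0,0],
    [0,0,0,-0.02,0,0,0],
    [0,0,0,-0.04,0,0,0],
    [0,0,-0.03,-0.04,0,0,0],
    [0,0,-0.05,-0.02,0,0,0],
    [0,0,-0.05,0,0,0,0],
    [0,0,-0.03,0,0,0,0],
    [0,0,0,0,0,0,0],
  ],
)

```text
clock: 22.52
tool_pos: [0.4413, -0.1409, 0.5352]
eef_rot: [0.684, 0.729, -0.0, -0.0]
contact_force: [0.9, -0.6, -0.3]
opening: 0.004
finger_force: 0.0
```

Run:
```python
from h import *
for n in ["scene","top"]:
    cams.snapshot(n); print([cam2w(n,d["at"]).round(4) for d in finder.spot_in(n,"knob")[:1]])
print(status.get_state()["contact_force"]); print(r.finish_job())
```

```text
[array([ 0.5991, -0.1339,  0.1929])]
[]
[-0.75422534  0.62749713  0.34271773]
the job is handed in; nothing more can be done
None
```

The gate is shut and latched, with the bar fully down behind the keeper's lip. The gate stayed put when I let go, and I handed the job in at about 22.6 s with the arm clear. By my estimate the bar pressed the keeper with about 9 N at most, and the bowl, bottle and well plate were not touched.

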